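Turn the sweets-tin lid over in the chute

ROBOT

A 7-joint arm with a two-finger parallel gripper is mounted at the origin on the work surface. World frame = base frame: x ahead of the robot, y to its left, z up, the work surface at z = 0. Lengths are in mm, angles in degrees, forces in N, time in s.
With the tool pointing down it reaches from about 375 to 925 mm from the base axis. Payload 3.1 kg.
Tool frame: the origin (TCP) lies between the finger pads; the fingertips stand 8 mm ahead of it and the grasp point (between the pads) lies 11 mm behind it; z points along the fingers, y is the direction in which the jaws open and shut (so a half turn about z gives the same grasp; the last joint's range is limited). The gripper opens to 85 mm and grips with 20 to 120 N. Pads are 22 mm wide; open, the fingers measure 114 mm over their backs; the gripper's body (76 mm by 85 mm) begins 54 mm behind the grasp point. The pads swing forward as they close: fully open they stand 13 mm farther back than shut.
Start: joints at [70.485, 21.939, 2.515, 91.553, -1.026, 66.532, -2.859], TCP at [156.294, -630.932, 239.269] pointing down, gripper open.
Joint ranges: [-149.38, 149.38], [-23.57, 123.04], [-84.95, 90], [0, 143.3], [-89.99, 269.99], [3.08, 112.72], [-163.45, 163.45]. Speed limits (degrees/s): [159.86, 159.86, 180, 180, 180, 180, 180].

INTERFACE

Orientations are given as [roll, pitch, yaw] about the fixed x, y, z axes, in that order (R = Rz(yaw) Ry(pitch) Rx(roll)).
In Python, from cell import manip, cams, job gives the robot as it stands.
- The arm moves only by the shell command python3 -m inch 'ROWS' [FORCE]. ROWS is JSON, a list that holds one entry, the list of rows, each a list of 7 numbers: the shift along the tool's x, y, z in mm, then the turn, a rotation vector about the tool's x, y, z in degrees, then the opening, from 0 (shut) to 1 (fully open). A call has 1 to 8 rows; each row is the pose to reach, as a shift and turn from the pose commanded when the call began, along the tool's axes at that moment; what a row does not reach only later rows make up. A row lasts 1/8 s, in which the tool goes at most 62.5 mm and 10.7 degrees, less where a joint would pass 70% of its speed; a pose out of reach is approached as far as the arm can. A call with a gripper value outside its range is refused whole. The fingers move at their own pace and stop on an object; FORCE is the grip in N (left out, the last holds). Time passes only in rows, so rows that repeat a pose let the fingers close. It gives the time, the measured TCP pose, the force and the opening at its end, in the units of the state.
- manip.observe(): the state, without advancing time (a new reading comes with each control period).
- cams.read_camera(name): name is "scene" or "top" or "wrist"; returns a dict with "pixels" (384x512x3 uint8, red, green, blue), "depth" (384x512 float32, mm along the optical axis (not along the pixel's ray), 0 where there is no reading), "camera_matrix" (3x3 intrinsics, pixels), "T" (4x4, takes a point from camera to world coordinates); the wrist camera has in their place "tool_from_camera" (4x4, takes a point from camera to tool coordinates, whose origin is the TCP and whose axes are the flange's). Camera axes: x right, y up, looking along -z (the intrinsics and any distortion apply to the point x, -y, -z); pixel columns grow to the right and rows downward; lengths in mm; the calibration is good to about 2 mm. The wrist camera is an equidistant fisheye: a pixel r from the principal point sees the ray r / f radians off the axis. A picture is of the moment at which its call begins: read the wrist's pose just before it.
- job.finish_job(): hands the job in, once; it reports no verdict.
The state is a dict: "time": time; "joint_positions": joint angles; "qvel": joint speeds; "joint_torque": joint torques, N m; "eef_pos": TCP position; "orientation": TCP orientation; "force": force on the tool from outside, world axes, zero at the start; "wrist_torque": the same for the moment, N m; "grip_width": opening from 0.0 (shut) to 1.0 (fully open).
Only numpy, scipy, OpenCV 4.12 (cv2) and the standard library are available. Lean on these libraries where they do the work, as an engineer would, in place of code of your own. Each camera call takes 0.05 s, during which the arm holds its last target. There are 200 camera calls.

TASK

One of the three sweets-tin lids on the counter, the pink one, lies hollow side up. Pick it up, set it flat on the ledge on top of the wooden turn-over chute, then push it slowly off the ledge into the open hopper, on the side away from the blue tray, so that it drops onto the ramp, turns over and slides back under the ledge into the tray, coloured face up. Leave the other two lids where they are.

Things in the scene. Friction and masses are not known exactly. Their poses are not given: they have to be found in the camera images.
- lid_pink: Pink round press-on metal lid, 56 mm outside diameter, 12 mm high, wall and top 3 mm thick, bare metal inside, white dot on its flat outside face; 25 to 50 g. Starts on the counter hollow side up. Origin: centre of the flat outside face; z axis from there towards the hollow side (up at the start, down when turned over).
- chute: Plywood chute, 108 mm wide (y). Origin mid-width on the counter. On top a bare level ledge, x -30 to 50, top z 210 mm. Off its edge x = -30 is the hopper, open above, 92 wide, to a wall at x = -75; walls to z 230. In it a slick grey 37 degree ramp, z 120 at x = -75, falls to +x under the ledge to the blue tray. A lid pushed at 50 mm/s to -x until the pusher's front is at the edge, no farther, turns over and slides to the tray.
- lid_mint: Pale green lid, same size as the pink one, lying coloured face up on the counter; to be left alone. Origin: centre of its underside, z up.
- lid_lemon: Yellow lid, same size as the pink one, lying coloured face up on the counter; to be left alone. Origin: centre of its underside, z up.
- tray (a point): Middle of the floor of the chute's flat blue tray, at chute x = 118, y = 0, z = 8 mm; axes as the chute's. The floor is 88 mm long (x) and 92 mm wide (y), open to the ramp on its -x side, with plywood walls 22 mm above the floor on the other three. It lies clear of the ledge, open to view from above.
Not all that is in view belongs to the job. Leave any purple look-alike of the lid_pink alone.

How it is judged (in metres and radians):
On the way, in this order (a step that is already met when the one before it is completed fails the run):
1. the pink lid lies on the chute's ledge, still hollow side up (z of lid_pink in the frame of chute between 0.205 and 0.217 m and x of lid_pink in the frame of chute between -0.03 and 0.055 m and y of lid_pink in the frame of chute between -0.055 and 0.055 m and angle between lid_pink's own z axis and vertical below 0.17 rad), for 0.2 s.
2. the lid is inside the chute, below the ledge (z of lid_pink in the frame of chute between 0.03 and 0.19 m and x of lid_pink in the frame of chute between -0.085 and 0.055 m and y of lid_pink in the frame of chute between -0.048 and 0.048 m), for 0.02 s.
At the end, for the whole second after the job is handed in: The pink lid lies at rest in the chute's tray, coloured face up (within 15 degrees of level), and the mint and lemon lids are within 15 mm of where they started (x of lid_pink in the frame of tray between -0.038 and 0.038 m and y of lid_pink in the frame of tray between -0.042 and 0.042 m and height (world z) of lid_pink below 0.035 m and angle between lid_pink's own z axis and vertical above 2.88 rad and linear speed of lid_pink below 0.02 m/s and distance of each of lid_mint, lid_lemon from where it was at the start of the episode below 0.015 m); the robot touches nothing.
It fails at once if the mint or the lemon lid was moved more than 15 mm (distance of any of lid_mint, lid_lemon from where it was at the start of the episode above 0.015 m).
It also fails if it takes over 48 s, if anything falls off the work surface, if the arm or the gripper's body presses on something with over 40 N, if the wrist force passes 120 N, or if a joint passes its speed limit or range.

## Working session

There is one attempt and no reset: what is moved stays moved. The work goes in short steps, Python scripts to look and compute and a shell command to move; the robot and the scene stay as the last step left them, time stands still between calls to the robot, and variables do not carry over. Pictures are saved under pics/ and viewed, about 8 in all and at most 12, crops included, and the job is handed in when it is done.

```bash
mkdir -p pics; ls; python3 - <<'E'
from cell import manip,cams,job
import cv2,numpy as np
print(manip.observe())
a=[]
for n in("scene","top"):
    c=cams.read_camera(n);np.savez(f"{n}0.npz",**c);a.append(c["pixels"]);print(n,c["camera_matrix"].round(1).tolist(),c["T"].round(3).tolist(), [k for k in c])
for n,p in zip(("scene","top"),a): cv2.imwrite(f"pics/{n}0.png",cv2.resize(p[:,:,::-1],(800,600),interpolation=cv2.INTER_CUBIC))
E
```

```text
pics
{'time': 0.0, 'joint_positions': array([70.4839101 , 21.99390867,  2.51272537, 91.64990732, -1.02533539,
       66.53333975, -2.86068703]), 'qvel': array([ 0.0441815 , -0.04235942, -0.01285991,  0.1490563 ,  0.04762433,
       -0.03498753,  0.07860191]), 'joint_torque': array([-1.48088093e-04, -4.33452237e+01,  1.02453321e+00, -2.49513835e+01,
        1.06120508e-02,  1.13249265e-02, -6.66378355e-06]), 'eef_pos': array([ 156.04050804, -630.023793  ,  237.85874935]), 'orientation': array([-1.79845615e+02,  9.07438444e-03,  1.39144670e+01]), 'force': array([-0.2953932 , -0.474657  ,  0.29509597]), 'wrist_torque': array([ 0.04057581, -0.01304696, -0.01732499]), 'grip_width': 1.007602630983421}
scene [[483.5, 0.0, 253.3], [0.0, 483.5, 187.9], [0.0, 0.0, 1.0]] [[0.633, -0.544, 0.551, 1057.932], [0.774, 0.434, -0.46, -467.628], [0.011, 0.718, 0.696, 702.583], [0.0, 0.0, 0.0, 1.0]] ['pixels', 'depth', 'camera_matrix', 'T']
top [[408.4, 0.0, 256.0], [0.0, 408.4, 197.3], [0.0, 0.0, 1.0]] [[0.016, 0.987, -0.158, 379.406], [-1.0, 0.017, 0.004, -32.532], [0.007, 0.158, 0.987, 915.502], [0.0, 0.0, 0.0, 1.0]] ['pixels', 'depth', 'camera_matrix', 'T']
```

View pics/top0.png

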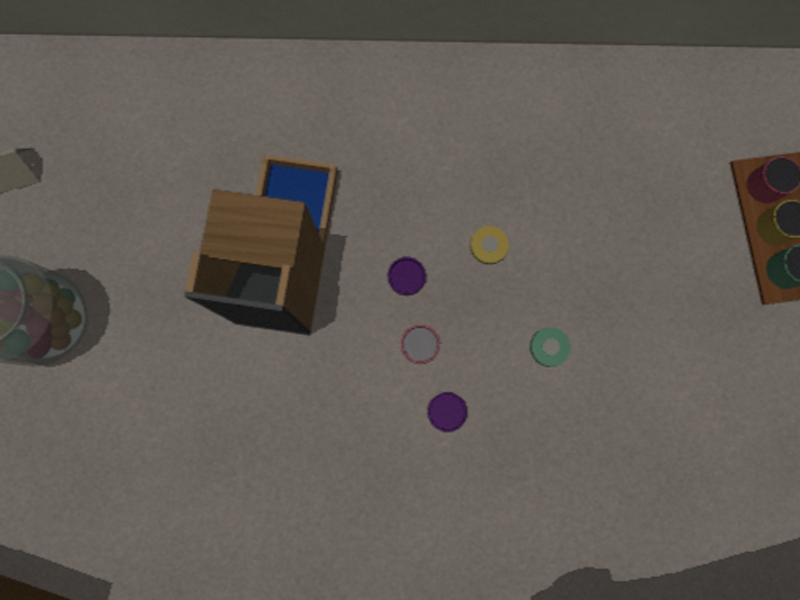

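View pics/scene0.png

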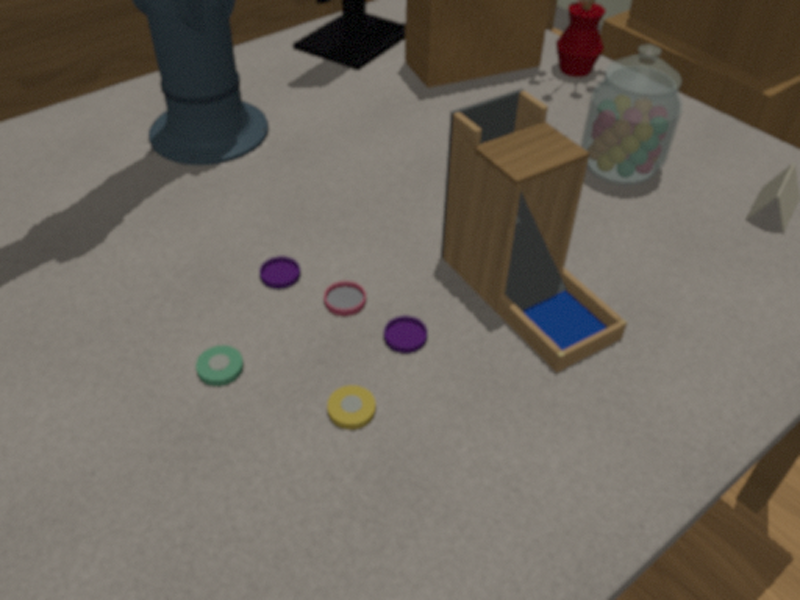

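The top view (800x600 px) has five lid-like discs. Pink rim with a bare grey inside is at (420,345), purple look-alikes at (407,276) and (447,412), mint at (550,347) and lemon at (490,244). Only (420,345) has a pink rim and is hollow side up. The chute's ledge is at (255,228), the hopper below it at (240,285) nearer the robot, and the tray at (298,190). Next I measure these and crop the pink lid to confirm.

```bash
cat > h.py <<'E'
import numpy as np,cv2
def load(n): return dict(np.load(n))
def ray(c,uv):
    K=c["camera_matrix"];T=c["T"];u,v=uv
    d=np.array([(u-K[0,2])/K[0,0],-(v-K[1,2])/K[1,1],-1.]);return T[:3,3],T[:3,:3]@d
def onz(c,uv,z):
    o,d=ray(c,uv);return o+d*(z-o[2])/d[2]
def tri(c1,p1,c2,p2):
    o1,d1=ray(c1,p1);o2,d2=ray(c2,p2)
    s=np.linalg.lstsq(np.c_[d1,-d2],o2-o1,rcond=None)[0]
    a=o1+s[0]*d1;b=o2+s[1]*d2;return (a+b)/2,np.linalg.norm(a-b)
def mask(c,lo,hi):
    return cv2.inRange(cv2.cvtColor(c["pixels"],cv2.COLOR_RGB2HSV),lo,hi)
def blobs(m,amin=40):
    cs,_=cv2.findContours(m,cv2.RETR_EXTERNAL,cv2.CHAIN_APPROX_NONE)
    return sorted([k for k in cs if cv2.contourArea(k)>amin],key=cv2.contourArea,reverse=True)
E
python3 - <<'E'
from h import *
cs={n:load(n+"0.npz") for n in("scene","top")}
R={"pink":((165,70,60),(179,255,255)),"purple":((130,80,30),(155,255,255)),"mint":((60,70,60),(90,255,255)),"lemon":((20,120,80),(32,255,255)),"blue":((105,150,60),(125,255,255)),"wood":((8,70,40),(19,255,255))}
for k,(lo,hi) in R.items():
    for n,c in cs.items():
        for b in blobs(mask(c,lo,hi))[:5]:
            (u,v),(w,h),a=cv2.fitEllipse(b) if len(b)>5 else cv2.minAreaRect(b)
            print(k,n,round(u,1),round(v,1),"size",round(w,1),round(h,1),"area",cv2.contourArea(b),onz(c,(u,v),12).round(1))
a=cs["top"]["pixels"][195:245,235:305];b=cs["top"]["pixels"][90:220,110:240]
im=np.hstack([cv2.resize(a,(560,400),interpolation=2)])
cv2.imwrite("pics/crop1.png",im[:,:,::-1]);cv2.imwrite("pics/chute1.png",cv2.resize(b,(600,600),interpolation=2)[:,:,::-1])
E
```

```text
pink scene 220.4 190.6 size 21.3 25.9 area 433.0 [475.2 -68.9  12. ]
pink scene 372.3 27.7 size 18.2 25.9 area 341.0 [185.1 736.1  12. ]
pink scene 374.8 7.1 size 8.4 21.2 area 110.5 [ 90.  859.3  12. ]
pink top 268.6 219.8 size 23.9 24.1 area 451.5 [473.7 -65.4  12. ]
purple scene 259.0 213.8 size 22.1 26.5 area 457.0 [573.9 -48.6  12. ]
purple scene 178.8 174.1 size 18.4 24.6 area 354.0 [ 380.6 -107.9   12. ]
purple top 286.0 263.1 size 24.1 24.3 area 458.0 [ 379.3 -104.6   12. ]
purple top 259.9 176.2 size 22.9 23.2 area 415.0 [572.3 -44.6  12. ]
mint scene 140.1 233.6 size 23.1 28.3 area 512.0 [ 474.2 -253.8   12. ]
mint top 351.6 221.6 size 23.1 23.7 area 428.5 [ 472.8 -250.    12. ]
lemon scene 224.4 260.3 size 26.0 29.2 area 596.0 [ 622.1 -168.5   12. ]
lemon top 312.9 156.1 size 22.4 22.8 area 400.0 [ 621.  -164.7   12. ]
blue scene 360.8 203.9 size 29.3 43.9 area 918.0 [680.1 126.8  12. ]
blue top 191.8 121.8 size 32.1 43.4 area 770.0 [697.4 114.4  12. ]
wood scene 337.6 147.8 size 100.5 172.1 area 11515.0 [529.  218.9  12. ]
wood scene 466.1 36.3 size 82.0 146.3 area 7309.5 [401.2 919.7  12. ]
wood scene 472.3 345.4 size 83.2 146.6 area 6643.0 [992.5  31.8  12. ]
wood scene 40.6 32.5 size 73.2 115.9 area 5797.0 [-418.   -87.5   12. ]
wood scene 302.5 23.6 size 55.9 107.7 area 4322.5 [ 29.5 583.1  12. ]
wood top 172.2 152.9 size 87.8 111.4 area 5922.5 [622.7 155.8  12. ]
wood top 493.3 138.8 size 40.3 102.8 area 1194.0 [ 669.7 -580.8   12. ]
wood top 37.4 210.0 size 10.8 31.7 area 216.5 [486.8 448.3  12. ]
```

View pics/crop1.png

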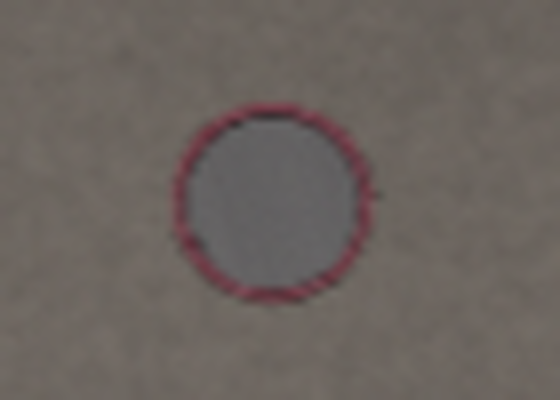

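View pics/chute1.png

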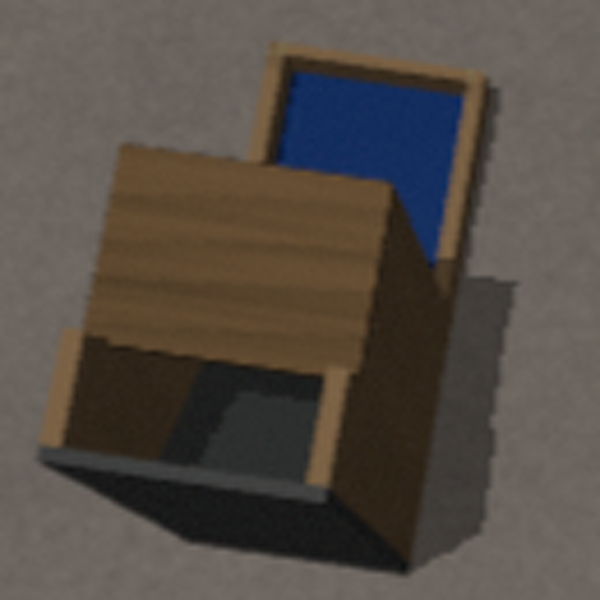

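The enlarged crop confirms it: pink rim, grey hollow upward. The chute crop shows the ledge corners at about (122,145), (391,183), (362,372) and (82,337), and the hopper on the robot's side. Next I triangulate the ledge from both views and check it against depth.

```bash
python3 - <<'E'
from h import *
s=load("scene0.npz");t=load("top0.npz")
f=130/600
T={k:(110+(x+.5)*f-.5,90+(y+.5)*f-.5) for k,(x,y) in dict(fl=(122,145),fr=(391,183),nr=(362,372),nl=(82,337)).items()}
S={k:(x*.64-.2,y*.64-.2) for k,(x,y) in dict(fl=(587,153),fr=(522,180),nr=(480,150)).items()}
print("pink tri",tri(s,(220.4,190.6),t,(268.6,219.8)))
for k in S: p,g=tri(s,S[k],t,T[k]);print(k,p.round(1),round(g,1))
# depth -> world points, top cam
def cloud(c):
    v,u=np.mgrid[:384,:512];d=c["depth"];K=c["camera_matrix"]
    P=np.stack([(u-K[0,2])/K[0,0]*d,-(v-K[1,2])/K[1,1]*d,-d],-1)
    return P@c["T"][:3,:3].T+c["T"][:3,3]
for n,c in(("scene",s),("top",t)):
    P=cloud(c);m=(P[...,2]>203)&(P[...,2]<217)&(c["depth"]>0)&(P[...,1]>60)&(P[...,1]<300)&(P[...,0]>450)&(P[...,0]<750)
    b=blobs(m.astype(np.uint8)*255)[0]
    mm=np.zeros(m.shape,np.uint8);cv2.drawContours(mm,[b],-1,1,-1);q=P[(mm>0)&m]
    r=cv2.minAreaRect(q[:,:2].astype(np.float32))
    print(n,"ledge pts",len(q),"z",np.median(q[:,2]).round(1),q[:,2].std().round(2),"rect",np.round(r[0],1),np.round(r[1],1),round(r[2],1))
z=210
C={k:onz(t,T[k],z) for k in T}
for k in C: print(k,C[k].round(1))
ctr=sum(C.values())/4
ex=(C["fl"]+C["fr"]-C["nl"]-C["nr"])/2;ey=(C["fl"]+C["nl"]-C["fr"]-C["nr"])/2
print("ctr",ctr.round(1),"len",np.linalg.norm(ex).round(1),np.linalg.norm(ey).round(1),"yaw",np.degrees(np.arctan2(ex[1],ex[0])),np.degrees(np.arctan2(-ey[0],ey[1])))
# tray blue centre check
print("tray blue top cam z8",onz(t,(191.8,121.8),8).round(1))
for n,c in(("s",s),("t",t)):
    (u,v)=(220.4,190.6) if n=="s" else (268.6,219.8)
    P=cloud(c);print("pink local depth z",P[int(v)-1:int(v)+2,int(u)-1:int(u)+2,2].mean())
E
```

```text
pink tri (array([473.39497604, -66.38844904,   9.12121572]), np.float64(2.060908306859727))
fl [625.7 180.6 211.5] 3.1
fr [614.9  78.5 211.4] 4.2
nr [539.9  86.8 208.6] 3.5
scene ledge pts 2089 z 211.8 2.53 rect [556.4 137. ] [111.7 132.8] 82.0
top ledge pts 2774 z 210.6 1.55 rect [556.1 139.2] [109.7 131. ] 82.4
fl [627.3 182.4 210. ]
fr [613.9  77.  210. ]
nr [538.5  85.1 210. ]
nl [550.3 192.9 210. ]
ctr [582.5 134.3 210. ] len 76.8 107.3 yaw -6.940542300580276 -6.752534667409035
tray blue top cam z8 [698.9 114.9   8. ]
pink local depth z 5.5828310595363115
pink local depth z 4.0717785368781785
```

The numbers agree. Ledge centre is (582,134.7), z 210 to 211.5, yaw about -7.5°, 77 x 107 mm. Pink is at (473.5,-66.4), rim z about 9 to 12. I'll grasp with the jaws along chute y, clear of the purple lids. Setting out, with a turn of +21.4° about tool z.

```bash
python3 -m inch '[[[35,-35,5,0,0,3,1],[75,-78,15,0,0,6,1],[115,-121,25,0,0,9,1],[155,-164,35,0,0,12,1],[195,-207,45,0,0,15,1],[235,-250,55,0,0,18,1],[275,-292,65,0,0,21.4,1],[315,-334,75,0,0,21.4,1]]]' 40
```

```text
time: 1.1
eef_pos: [382.1, -229.2, 163.9]
orientation: [180.0, -0.0, -7.5]
force: [1.0, -1.3, 0.6]
grip_width: 1.0
```

```bash
python3 -m inch '[[[17,-43,4,0,0,0,1],[34,-87,8,0,0,0,1],[52,-131,11,0,0,0,1],[69,-175,14,0,0,0,1],[69,-175,14,0,0,0,1]]]'
python3 - <<'E'
from h import *
from cell import manip,cams
o=manip.observe();c=cams.read_camera("wrist")
np.savez("w1.npz",p=o["eef_pos"],r=o["orientation"],**c)
print(o["eef_pos"],o["orientation"],o["force"],c["camera_matrix"].tolist(),c["tool_from_camera"].round(3).tolist())
cv2.imwrite("pics/w1.png",c["pixels"][:,:,::-1])
E
```

```text
time: 1.72
eef_pos: [474.3, -61.6, 150.2]
orientation: [-179.9, -0.0, -7.0]
force: [-0.2, -1.0, 0.1]
grip_width: 0.999
[474.34869152 -61.64869423 150.19917047] [-1.79859304e+02 -3.12370415e-02 -7.00800789e+00] [-0.15623969 -1.00632065  0.05561734] [[297.3186396354542, 0.0, 255.85883190583624], [0.0, 297.3186396354542, 191.84690692600444], [0.0, 0.0, 1.0]] [[-0.0, 0.947, 0.322, 82.817], [1.0, 0.0, 0.0, -0.578], [0.0, 0.322, -0.947, -135.02], [0.0, 0.0, 0.0, 1.0]]
```

View pics/w1.png

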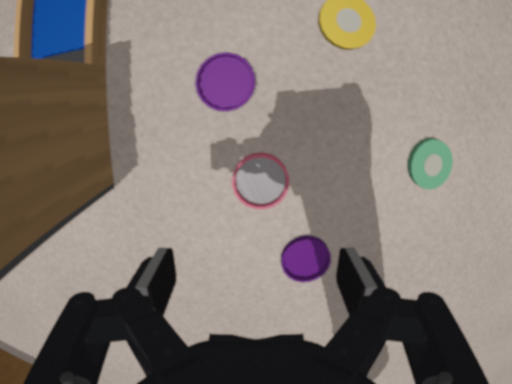

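The wrist view shows pink at (261,180) between the jaws' line, purple at (225,82) and (306,258), and the chute at left. Measuring from here.

```bash
cat >> h.py <<'E'
from scipy.spatial.transform import Rotation as Ro
def wray(w,uv):
    K=w["camera_matrix"];x=(uv[0]-K[0,2])/K[0,0];y=(uv[1]-K[1,2])/K[1,1];th=np.hypot(x,y)
    d=np.array([x,-y,0])/max(th,1e-9)*np.sin(th);d[2]=-np.cos(th)
    T=w["tool_from_camera"];R=Ro.from_euler("xyz",w["r"],degrees=True).as_matrix()
    return w["p"]+R@T[:3,3],R@T[:3,:3]@d
def wz(w,uv,z):
    o,d=wray(w,uv);return o+d*(z-o[2])/d[2]
E
python3 - <<'E'
from h import *
from cell import manip
w=load("w1.npz")
for b in blobs(mask(w,(165,60,60),(179,255,255)))[:2]:
    print(len(b),cv2.fitEllipse(b)); pts=np.array([wz(w,p[0],12) for p in b])
    e=cv2.minEnclosingCircle(pts[:,:2].astype(np.float32));print("circle",e,pts.mean(0))
    # height against top-cam ray
    t=load("top0.npz");uv=cv2.fitEllipse(b)[0];o,d=ray(t,(268.6,219.8));o2,d2=wray(w,uv)
    s=np.linalg.lstsq(np.c_[d,-d2],o2-o,rcond=None)[0];print((o+s[0]*d).round(1),(o2+s[1]*d2).round(1))
print(manip.observe()["eef_pos"],manip.observe()["orientation"])
E
```

```text
161 ((260.2596435546875, 180.52537536621094), (55.93355941772461, 56.44331359863281), 80.3417739868164)
circle ((474.59832763671875, -64.9355697631836), 28.55954360961914) [474.80236007 -64.99345264  12.        ]
[474.1 -65.6   8.2] [474.1 -65.    8.2]
[473.19812466 -64.33798208 149.96264464] [-1.79960364e+02  4.22352140e-02 -7.21116389e+00]
```

```bash
python3 -m inch '[[[1,-1,30,0,0,0,0.8],[1,-1,60,0,0,0,0.8],[1,-1,90,0,0,0,0.8],[1,-1,115,0,0,0,0.8],[1,-1,130,0,0,0,0.8],[1,-1,137,0,0,0,0.8],[1,-1,141,0,0,0,0.8],[1,-1,142,0,0,0,0.8]]]'; python3 - <<'E'
from h import *
from cell import cams,manip
print(manip.observe()["eef_pos"])
s=cams.read_camera("scene");cv2.imwrite("pics/s1.png",cv2.resize(s["pixels"][100:240,150:320],(790,650),interpolation=2)[:600,:,::-1])
E
```

```text
time: 2.78
eef_pos: [474.6, -65.8, 8.7]
orientation: [180.0, -0.1, -7.5]
force: [-0.1, -0.3, -0.2]
grip_width: 0.802
[474.61470066 -65.76861974   8.72272007]
```

View pics/s1.png

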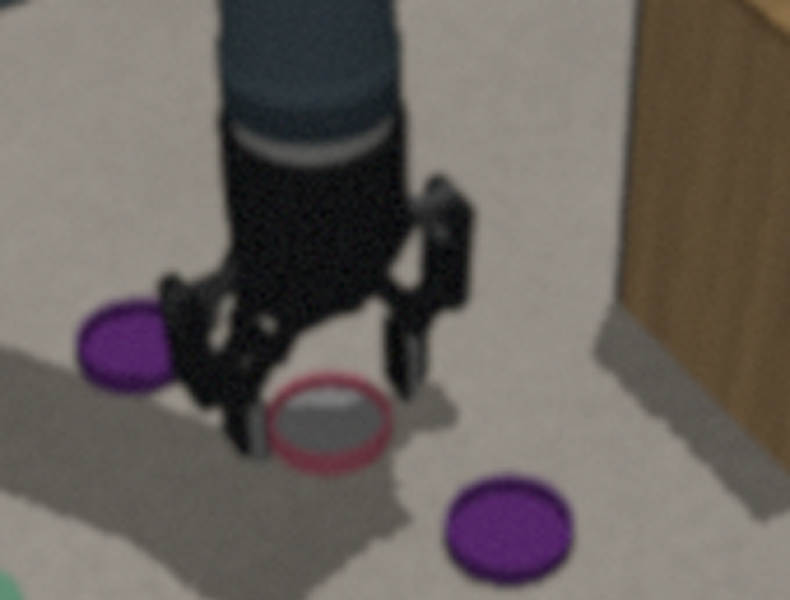

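The pads straddle the pink lid at (330,422), with the tips a little above the counter and the jaws centred. Lowering 2 mm more, then closing.

```bash
python3 -m inch '[[[0,0,2,0,0,0,0.8],[0,0,2,0,0,0,0.7],[0,0,2,0,0,0,0.55],[0,0,2,0,0,0,0.5],[0,0,2,0,0,0,0.5],[0,0,2,0,0,0,0.5]]]' 40
```

```text
time: 3.58
eef_pos: [474.3, -65.6, 7.1]
orientation: [180.0, -0.0, -7.5]
force: [-2.1, -0.5, 5.4]
grip_width: 0.629
```

```bash
python3 -m inch '[[[0,0,-5,0,0,0,0.5],[0,0,-20,0,0,0,0.5],[0,0,-55,0,0,0,0.5],[0,0,-95,0,0,0,0.5],[0,0,-135,0,0,0,0.5],[0,0,-175,0,0,0,0.5],[0,0,-215,0,0,0,0.5],[0,0,-245,0,0,0,0.5]]]' && python3 -m inch '[[[10,-25,0,0,0,0,0.5],[23,-60,-2,0,0,0,0.5],[38,-98,-4,0,0,0,0.5],[53,-136,-5,0,0,0,0.5],[67,-172,-5,0,0,0,0.5],[78,-200,-5,0,0,0,0.5],[83,-212,-5,0,0,0,0.5],[83,-212,-5,0,0,0,0.5]]]'; python3 - <<'E'
from h import *
from cell import cams,manip
w=cams.read_camera("wrist");o=manip.observe();print(o["eef_pos"],o["grip_width"]);np.savez("w2.npz",p=o["eef_pos"],r=o["orientation"],**w)
s=cams.read_camera("scene");np.savez("s2.npz",**s)
a=cv2.resize(s["pixels"][20:220,240:440],(400,400),interpolation=2);b=cv2.resize(w["pixels"],(400,300));b=np.vstack([b,np.zeros((100,400,3),np.uint8)])
cv2.imwrite("pics/s2.png",np.hstack([a,b])[:,:,::-1])
E
```

```text
time: 4.58
eef_pos: [474.4, -65.4, 254.2]
orientation: [180.0, -0.2, -7.5]
force: [0.2, 0.1, -0.6]
grip_width: 0.634
time: 5.58
eef_pos: [583.7, 134.2, 256.5]
orientation: [180.0, 0.0, -7.4]
force: [0.4, -0.1, -0.3]
grip_width: 0.632
[583.64292297 132.77137599 256.3499657 ] 0.6291112584711628
```

View pics/s2.png

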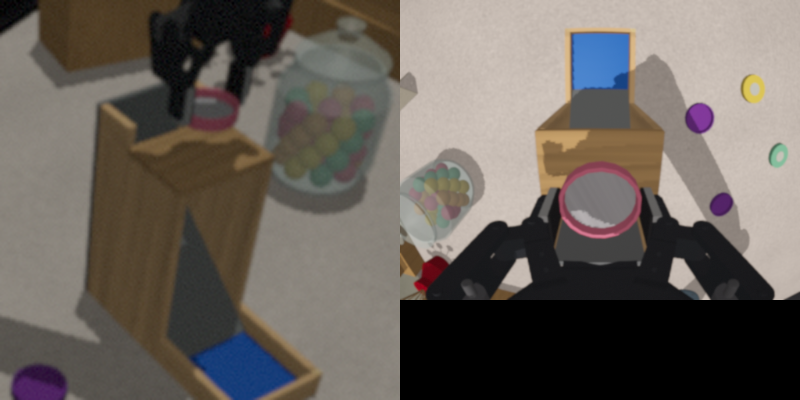

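The lid is held level over the ledge and centred laterally (wrist view: lid centre (600,200), ledge edge from 537 to 664). Quick check of the ledge's far edge by ray.

```bash
python3 - <<'E'
from h import *
w=load("w2.npz")
R=Ro.from_euler("xyz",w["r"],degrees=True).as_matrix()
for n,p,z in(("far l",(137*1.28,130.5*1.28),210),("far r",(263.5*1.28,130.5*1.28),210)):
    q=wz(w,p,z);print(n,q.round(1),"tool",(R.T@(q-w["p"])).round(1))
b=blobs(mask(w,(160,60,60),(179,255,255)))[0];e=cv2.fitEllipse(b);print(e)
for z in(250,256,262): q=wz(w,e[0],z);print("lid",z,(R.T@(q-w["p"])).round(1))
q=wz(w,(271*1.28-271*1.28+256,0),0)
b=blobs(mask(w,(100,120,60),(125,255,255)))[0];print("tray",[wz(w,p[0],8).round(0)[:2].tolist() for p in cv2.approxPolyDP(b,5,True)])
E
```

```text
far l [628.1 179.7 210. ] tool [ 37.9 -52.4  46.3]
far r [614.4  76.4 210. ] tool [37.9 51.8 46.4]
((255.76156616210938, 256.6772155761719), (98.1364517211914, 106.38656616210938), 87.85173034667969)
lid 250 [-3.1 -0.7  6.4]
lid 256 [ 0.5 -0.7  0.3]
lid 262 [ 4.2 -0.7 -5.7]
tray [[736.0, 159.0], [648.0, 170.0], [636.0, 82.0], [726.0, 70.0]]
```

The TCP is at chute x of about 12, y of about 0, as planned. Lowering.

```bash
python3 -m inch '[[[0,0,12,0,0,0,0.5],[0,0,24,0,0,0,0.5],[0,0,32,0,0,0,0.5],[0,0,36,0,0,0,0.5],[0,0,37,0,0,0,0.5],[0,0,38,0,0,0,0.5],[0,0,38,0,0,0,0.5]]]'
```

```text
time: 6.55
eef_pos: [584.2, 133.9, 218.6]
orientation: [-180.0, -0.0, -7.5]
force: [0.6, 0.0, -0.5]
grip_width: 0.635
```

```bash
python3 -m inch '[[[0,0,0.5,0,0,0,0.5],[0,0,1,0,0,0,0.5],[0,0,1,0,0,0,0.5]]]';python3 -m inch '[[[0,0,0.5,0,0,0,0.5],[0,0,1,0,0,0,0.5],[0,0,1,0,0,0,0.5]]]'
```

```text
time: 6.92
eef_pos: [584.0, 133.8, 217.3]
orientation: [-180.0, -0.0, -7.5]
force: [-0.4, -0.1, -0.3]
grip_width: 0.628
time: 7.3
eef_pos: [584.0, 133.8, 217.2]
orientation: [180.0, -0.0, -7.5]
force: [-2.9, -1.0, 4.3]
grip_width: 0.631
```

Contact. Now releasing, rising 60 mm, and looking.

```bash
python3 -m inch '[[[0,0,0,0,0,0,0.7],[0,0,0,0,0,0,0.8],[0,0,0,0,0,0,0.85],[0,0,0,0,0,0,0.85],[0,0,-15,0,0,0,0.85],[0,0,-35,0,0,0,0.85],[0,0,-60,0,0,0,0.85],[0,0,-60,0,0,0,0.85]]]';python3 - <<'E'
from h import *
from cell import cams,manip
o=manip.observe();w=cams.read_camera("wrist");np.savez("w3.npz",p=o["eef_pos"],r=o["orientation"],**w)
w=load("w3.npz");R=Ro.from_euler("xyz",w["r"],degrees=True).as_matrix();print(o["eef_pos"],o["orientation"])
b=blobs(mask(w,(160,60,60),(179,255,255)))[0];e=cv2.fitEllipse(b);print(e)
q=wz(w,e[0],222);print("lid",q.round(1),(R.T@(q-w["p"])).round(1))
pts=np.array([wz(w,p[0],222) for p in b]);print(cv2.minEnclosingCircle(pts[:,:2].astype(np.float32)))
cv2.imwrite("pics/w3.png",w["pixels"][:,:,::-1])
E
```

```text
time: 8.3
eef_pos: [586.2, 134.8, 280.7]
orientation: [-179.8, -0.4, -7.5]
force: [-0.7, -0.2, -0.4]
grip_width: 0.846
[586.24392092 134.79890788 280.70402875] [-179.84429367   -0.4267381    -7.48710398]
((257.9196472167969, 214.7308807373047), (73.2706298828125, 74.93006134033203), 86.33399963378906)
lid [586.3 134.1 222. ] [-0.3  0.9 58.7]
((584.9512329101562, 134.25514221191406), 28.647932052612305)
```

View pics/w3.png

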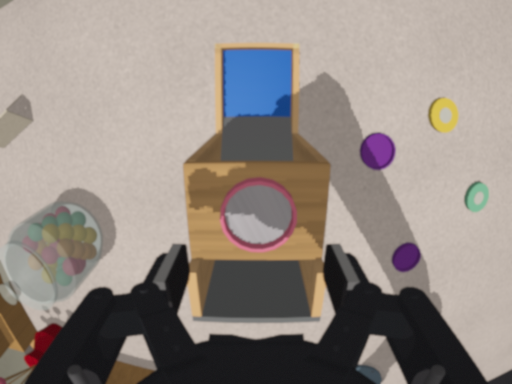

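The lid lies flat on the ledge at (258,215), centred between the side edges, with near ledge edge at row 260 and the hopper open below it. Next I shut the jaws, go behind the lid and lower to mid-wall height.

```bash
python3 -m inch '[[[10,0,0,0,0,0,0.4],[25,0,0,0,0,0,0],[40,0,0,0,0,0,0],[50,0,0,0,0,0,0],[54,0,0,0,0,0,0],[54,0,0,0,0,0,0],[54,0,0,0,0,0,0]]]' 30 && python3 -m inch '[[[0,0,10,0,0,0,0],[0,0,22,0,0,0,0],[0,0,34,0,0,0,0],[0,0,44,0,0,0,0],[0,0,50,0,0,0,0],[0,0,50,0,0,0,0],[0,0,50,0,0,0,0]]]';python3 - <<'E'
from h import *
from cell import cams,manip
o=manip.observe();w=cams.read_camera("wrist");s=cams.read_camera("scene");t=cams.read_camera("top");np.savez("w4.npz",p=o["eef_pos"],r=o["orientation"],**w);np.savez("s4.npz",**s)
print(o["eef_pos"],o["orientation"])
a=cv2.resize(s["pixels"][60:140,280:400],(600,400),interpolation=2)
cv2.imwrite("pics/s4.png",a[:,:,::-1])
E
```

```text
time: 9.22
eef_pos: [637.1, 127.1, 276.3]
orientation: [-180.0, 0.0, -7.5]
force: [0.7, 0.3, -1.0]
grip_width: -0.002
time: 10.1
eef_pos: [637.9, 126.9, 226.7]
orientation: [-180.0, -0.0, -7.5]
force: [0.7, 1.2, 0.7]
grip_width: -0.002
[637.86585634 126.87474232 226.73211793] [-1.79978050e+02 -4.62618406e-02 -7.48527464e+00]
```

View pics/s4.png

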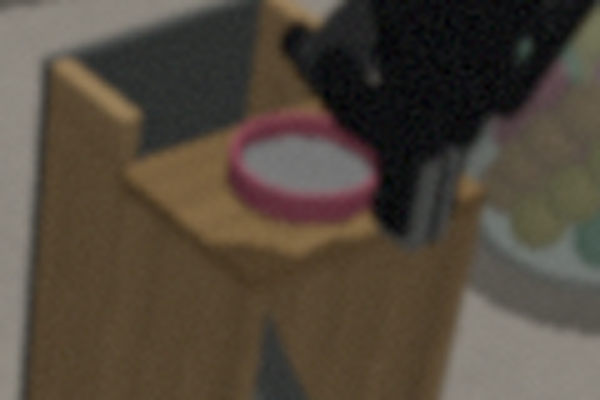

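The shut fingers stand behind the lid (lid (305,165), fingers (415,200)), clear of the ledge. The front is at chute x of about 55, so the edge is about 85 mm on. I push at 50 mm/s for 84.5 mm.

```bash
python3 -m inch '[[[-6.25,0,2,0,0,0,0],[-12.5,0,2,0,0,0,0],[-18.75,0,2,0,0,0,0],[-25,0,2,0,0,0,0],[-31.25,0,2,0,0,0,0],[-37.5,0,2,0,0,0,0],[-43.75,0,2,0,0,0,0],[-50,0,2,0,0,0,0]]]' && python3 -m inch '[[[-6.25,0,0,0,0,0,0],[-12.5,0,0,0,0,0,0],[-18.75,0,0,0,0,0,0],[-25,0,0,0,0,0,0],[-31.25,0,0,0,0,0,0],[-34.5,0,0,0,0,0,0],[-34.5,0,0,0,0,0,0],[-34.5,0,0,0,0,0,0]]]';python3 - <<'E'
from h import *
from cell import cams,manip
o=manip.observe();print(o["eef_pos"],o["force"])
w=cams.read_camera("wrist");s=cams.read_camera("scene");np.savez("s5.npz",**s)
a=cv2.resize(s["pixels"][20:240,240:440],(400,440),interpolation=2);b=cv2.resize(w["pixels"],(400,300));b=np.vstack([b,np.zeros((140,400,3),np.uint8)])
cv2.imwrite("pics/s5.png",np.hstack([a,b])[:,:,::-1])
E
```

```text
time: 11.25
eef_pos: [587.6, 133.3, 224.3]
orientation: [-180.0, -0.0, -7.5]
force: [0.5, 0.5, -0.1]
grip_width: 0.001
time: 12.25
eef_pos: [553.9, 137.6, 224.3]
orientation: [-180.0, -0.0, -7.5]
force: [-0.7, 0.7, -0.5]
grip_width: -0.002
[553.90948549 137.63274337 224.28685878] [-0.67430447  0.74531942 -0.45806571]
```

View pics/s5.png

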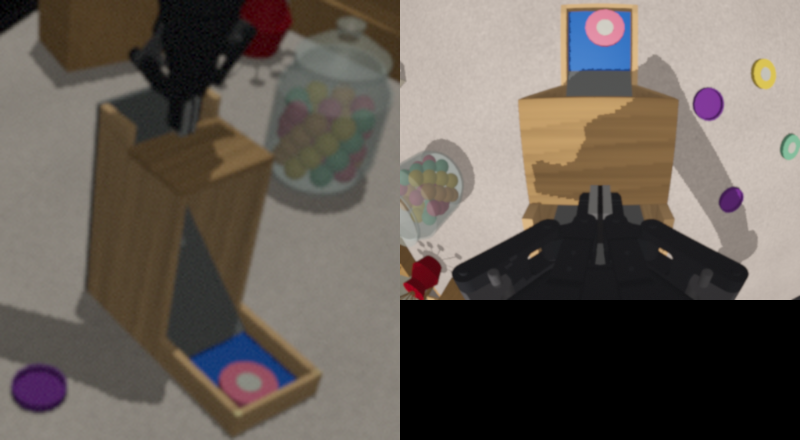

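The lid is in the tray, pink face and white dot up (scene (248,382), wrist (605,27)). I'll raise the tool clear and make the final check of all the lids.

```bash
python3 -m inch '[[[0,0,-8,0,0,0,0],[0,0,-25,0,0,0,0],[0,0,-45,0,0,0,0],[0,0,-65,0,0,0,0],[0,0,-80,0,0,0,0],[0,0,-80,0,0,0,0],[0,0,-80,0,0,0,0],[0,0,-80,0,0,0,0]]]';python3 - <<'E'
from h import *
from cell import cams,manip
import math
s0=load("scene0.npz")
a=np.radians(-7.5);tr=np.array([582,134.7])+108*np.array([np.cos(a),np.sin(a)]);print("tray",tr)
for i in range(2):
    s=cams.read_camera("scene")
    for n,lo,hi in(("mint",(60,70,60),(90,255,255)),("lemon",(20,120,80),(32,255,255))):
        f=lambda c:cv2.fitEllipse(blobs(mask(c,lo,hi))[0])[0]
        print(n,(onz(s,f(s),12)-onz(s0,f(s0),12)).round(1))
    for c in blobs(mask(s,(165,60,60),(179,255,255))):
        e=cv2.fitEllipse(c)
        if e[0][1]>100:
            q=onz(s,e[0],18);d=q[:2]-tr;print("pink",e[0],q.round(1),"in tray",(d@[np.cos(a),np.sin(a)]).round(1),(d@[-np.sin(a),np.cos(a)]).round(1))
print(manip.observe()["force"],manip.observe()["time"])
E
```

```text
time: 13.35
eef_pos: [553.1, 137.5, 303.2]
orientation: [180.0, 0.1, -7.5]
force: [0.5, 0.3, -1.8]
grip_width: -0.001
tray [689.07604503 120.60317124]
mint [-0.   0.1  0. ]
lemon [-0.  0.  0.]
pink (363.0113830566406, 211.1463165283203) [699.2 110.1  18. ] in tray 11.4 -9.1
mint [-0.   0.1  0. ]
lemon [ 0.  -0.2  0. ]
pink (362.9596862792969, 211.1586456298828) [699.1 110.   18. ] in tray 11.4 -9.2
[ 0.60579861 -0.80896275 -0.18642056] 13.45
```

```bash
python3 -c "from cell import job;print(job.finish_job())"
```

```text
the job is handed in; nothing more can be done
None
```

The pink lid is in the blue tray, coloured face up with the white dot showing, and the job is handed in at about 13.5 s of the 48 s allowed. I gripped it across its wall, set it flat on the ledge, and pushed it at 50 mm/s with shut fingers until their front was at the edge. It turned over in the hopper and slid down into the tray.

- **Pink lid:** it sits about 11 mm (x) and -9 mm (y) from the tray's centre. It did not move between the two final pictures. I judged it level only by eye.
- **Mint and lemon lids:** both are within 0.2 mm of where they started.
- **Robot:** it was lifted clear, with only noise-level force readings.
- **Checks that disagreed:** triangulation put the pink lid's rim at 8 to 9 mm where the text gives 12 mm. The ledge came out at about 208.6 to 211.8 mm, depending on the view, where the text gives 210 mm. I treated the ledge difference as calibration error; the rim's was slightly more than the stated 2 mm. Neither affected the job.

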